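Find the left-hand guide spindle and set its nut beside it

ROBOT

A 6-joint arm with a two-finger parallel gripper is mounted at the origin on the work surface. World frame = base frame: x ahead of the robot, y to its left, z up, the work surface at z = 0. Lengths are in m, angles in rad, forces in N, time in s.
With the tool pointing down it reaches from about 0.3 to 0.775 m from the base axis. Payload 14.6 kg.
Tool frame: the origin (TCP) lies at the very end of the fingers, on their centre line; the grasp point (between the pads) lies 19 mm behind it; z points along the fingers, x is the direction in which the jaws open and shut, and the axes are right-handed (so a half turn about z gives the same grasp; the last joint's range is limited). The gripper opens to 94 mm and grips with 3 to 60 N. Pads are 16 mm wide; open, the fingers measure 119 mm over their backs; the gripper's body (75 mm by 177 mm) begins 78 mm behind the grasp point.
Start: joints at [-1.308, 0.3, 1.521, -0, 1.321, -0.067], TCP at [0.178, -0.52, 0.205] pointing down, gripper open.
Joint ranges: [-3.03, 3.03], [-0.79, 2.21], [0.23, 2.52], [-1.04, 4.18], [0, 3.07], [-2.55, 2.55]. Speed limits (rad/s): [2.22, 2.22, 2.57, 3.14, 3.14, 3.14].

INTERFACE

Orientations are given as [roll, pitch, yaw] about the fixed x, y, z axes, in that order (R = Rz(yaw) Ry(pitch) Rx(roll)).
In Python, from station import ctrl gives the robot as it stands.
- The arm moves only by the shell command python3 -m inch 'ROWS' [FORCE]. ROWS is JSON, one flat list of numbers, 7 for each row, row after row: the shift along the tool's x, y, z in cm, then the turn, a rotation vector about the tool's x, y, z in rad, then the opening, from 0 (shut) to 1 (fully open). In form: [tx, ty, tz, wx, wy, wz, claw, tx, ty, tz, wx, wy, wz, claw, ...]. A call has 1 to 20 rows; each row shifts and turns the commanded pose from where the row before left it, along the tool's axes as they then stand; what a row does not reach is not made up. A row lasts 1/8 s, in which the tool goes at most 62.5 mm and 10.7 degrees, less where a joint would pass 70% of its speed; a pose out of reach is approached as far as the arm can. A call is refused whole if a number of a shift passes 6.25 or a number of a turn 0.188, either way. A call with a gripper value outside its range is refused whole. The fingers move at their own pace and stop on an object; FORCE is the grip in N (left out, the last holds). Time passes only in rows, so rows that do not move let the fingers close. It gives the time, the measured TCP pose, the force and the opening at its end, in the units of the state.
- ctrl.get_obs(): the state, without advancing time (a new reading comes with each control period).
- ctrl.camera(name): name is "side" or "top" or "wrist"; returns (picture, depth): 420x560x3 uint8, red, green, blue; 420x560 float32, m along the optical axis (not along the pixel's ray), 0 where there is no reading.
- ctrl.camera_params(name): a dict with "vertical_fov" (degrees; the focal length in pixels is half the picture's height over the tangent of half this angle, whatever the lens; pixels are square), "cx", "cy" (the principal point, pixels), "camera_from_world" (4x4, takes a point from world to camera coordinates); the wrist camera has in their place "mount" (4x4, takes a point from camera to tool coordinates, whose origin is the TCP and whose axes are the tool frame's). Camera axes: x right, y down, z forward; pixel columns grow to the right and rows downward; lengths in m; the calibration is good to about 2 mm. A picture is of the moment at which its call begins: read the wrist's pose just before it. camera_params takes no time and is no camera call.
- ctrl.hand_in(): hands the job in, once; it reports no verdict.
Trained networks look in the newest picture that a camera, given by its name, has taken for a name from the list of things; names that differ only in an ending like _2 or _b are one class to them, and where a whole thing is asked for, a point or a joint stands for the part that bears it (a point fixed in the world has none). Each returns a list of dicts, best first, with "score" (0 to 1); they miss things now and then, are a little off and sometimes report something else, mostly with a low value. They report only what shows in the picture. A call takes as long as a camera call. They do not tell look-alikes from the thing itself.
- ctrl.spot_in(camera, label): "bbox" ([centre column, centre row, width, height] in pixels, round what is visible of it).
- ctrl.place_of(camera, label): "centre" ([column, row] in pixels: a listed point, or the origin of a listed thing).
The state is a dict: "time_s": time; "qpos": joint angles; "joint_vel": joint speeds; "tau": joint torques, N m; "ee_pos": TCP position; "eef_rot": TCP orientation; "force": force on the tool from outside, world axes, zero at the start; "moment": the same for the moment, N m; "grip_width": finger opening in m.
Only numpy, scipy, OpenCV 4.12 (cv2) and the standard library are available. Lean on these libraries where they do the work, as an engineer would, in place of code of your own. Each camera call takes 0.05 s, during which the arm holds its last target. There are 200 camera calls.

TASK

Try both guide spindles of the sheet feeder in their test nuts: turn each crossbar a sixth of a turn clockwise, seen from above, and leave it there; one spindle sinks, and the one that rises has the left-hand thread. Once both are tried, stand the flanged brass nut on its flange in the tray on the left-hand spindle's base plate and let it go. Leave the plain nut, the roller and the stack of cards where they are.

Things in the scene. Friction and masses are not known exactly. Their poses are not given: they have to be found in the camera images.
- spindle_1 (a joint): Guide spindle 1's turn in its test nut, rad, 0 at the start, growing clockwise seen from above; it runs from -0.5 to 2.0 and stays where it is left (turning takes about 0.1 N m). Four-start thread of 60 mm lead: the spindle moves 9.5 mm up or down per rad, about 10 mm for a sixth of a turn. Turned clockwise, a right-hand spindle sinks and a left-hand one rises; one of the two is left-hand, only the trial or the slope of its thread ridges tells which.
- spindle_2 (a joint): Guide spindle 2's turn in its test nut, rad, 0 at the start, growing clockwise seen from above; it runs from -0.5 to 2.0 and stays where it is left (turning takes about 0.1 N m). Four-start thread of 60 mm lead: the spindle moves 9.5 mm up or down per rad, about 10 mm for a sixth of a turn. Turned clockwise, a right-hand spindle sinks and a left-hand one rises; one of the two is left-hand, only the trial or the slope of its thread ridges tells which.
- bar_1 (a point): Centre of the crossbar on top of spindle 1: a steel bar 50 mm long along this point's x axis, 16 mm wide (y), 16 mm high (z); at the start its centre is 68 mm above the table, above a hexagonal test nut whose top is 34 mm above the table. It can be gripped across its width from above and turned; it then slides up or down between the fingers, or they may follow. It rises or sinks with the spindle.
- bar_2 (a point): Centre of the crossbar on top of spindle 2: a steel bar 50 mm long along this point's x axis, 16 mm wide (y), 16 mm high (z); at the start its centre is 68 mm above the table, above a hexagonal test nut whose top is 34 mm above the table. It can be gripped across its width from above and turned; it then slides up or down between the fingers, or they may follow. It rises or sinks with the spindle.
- tray_1 (a point): Centre of the floor of the tray belonging to spindle 1, on the same fixed base plate: a square 92 mm inside, floor 6 mm above the table, rim 6 mm high. Its x axis points to that spindle, whose axis is 120 mm away.
- tray_2 (a point): Centre of the floor of the tray belonging to spindle 2, on the same fixed base plate: a square 92 mm inside, floor 6 mm above the table, rim 6 mm high. Its x axis points to that spindle, whose axis is 120 mm away.
- nut_hex (a point): Middle of the hexagonal part of the loose flanged brass nut (0.3 to 0.55 kg), which stands on its round flange (64 mm across, 8 mm thick). The hexagon above it is 40 mm across flats and 50 mm high, with a 25 mm bore; this point is on the axis, 33 mm above the underside; z points up along the axis, and one pair of flats faces along x (the others 60 degrees round).
- plain_nut_mid (a point): Centre of the plain hexagonal brass nut without a flange (40 mm across flats, 30 mm high), a bystander to leave alone.
- roller: A white feed roller standing on end, 48 mm across, 30 mm high, a bystander to leave alone; origin at the centre of its underside.
- card_stack: A block of cards, 90 by 55 by 22 mm, a bystander to leave alone; origin at the centre of its underside, x along its length.
- flanged_nut: The same flanged nut; its origin is the centre of its underside.
Not all that is in view belongs to the job. What is shaped like the part that bears spindle_1 but purple or red is not meant.

How it is judged:
By the outcome, as a careful person would: the job done as asked, in the order asked, and still so for the second after the job is handed in, with the robot touching nothing.
It also fails if it takes over 64 s, if anything falls off the work surface, if the arm or the gripper's body presses on something with over 40 N, if the wrist force passes 120 N, or if a joint passes its speed limit or range.

## Working session

There is one attempt and no reset: what is moved stays moved. The work goes in short steps, Python scripts to look and compute and a shell command to move; the robot and the scene stay as the last step left them, time stands still between calls to the robot, and variables do not carry over. Pictures are saved under pics/ and viewed, about 8 in all and at most 12, crops included, and the job is handed in when it is done.

```bash
ls; mkdir -p pics
cat > h.py <<'E'
import numpy as np, cv2
from station import ctrl
from scipy.spatial.transform import Rotation as R
def T_tool(o):
    T=np.eye(4);T[:3,:3]=R.from_euler('xyz',o['eef_rot']).as_matrix();T[:3,3]=o['ee_pos'];return T
def wfc(n,o=None):
    p=ctrl.camera_params(n)
    if 'mount' in p: return T_tool(o or ctrl.get_obs())@np.array(p['mount'])
    return np.linalg.inv(np.array(p['camera_from_world']))
def ray(n,o=None):
    p=ctrl.camera_params(n);f=210/np.tan(np.radians(p['vertical_fov'])/2);return p,f,wfc(n,o)
def atz(n,px,z,o=None):
    p,f,W=ray(n,o);d=W[:3,:3]@np.array([(px[0]-p['cx'])/f,(px[1]-p['cy'])/f,1]);c=W[:3,3]
    return c+d*(z-c[2])/d[2]
def atd(n,px,depth,o=None):
    p,f,W=ray(n,o);u,v=int(round(px[0])),int(round(px[1]));z=float(depth[v,u])
    return W[:3,:3]@(np.array([(px[0]-p['cx'])/f,(px[1]-p['cy'])/f,1])*z)+W[:3,3]
def proj(n,P,o=None):
    p,f,W=ray(n,o);c=np.linalg.inv(W)@np.append(P,1);return np.array([p['cx']+f*c[0]/c[2],p['cy']+f*c[1]/c[2]])
def save(n,img): cv2.imwrite('pics/'+n,img[...,::-1])
E
python3 - <<'E'
from h import *
zs=dict(bar_1=.068,tray_1=.006,nut_hex=.033,plain_nut_mid=.015,roller=0,card_stack=0)
im={}
for c in('top','side'):
    im[c],d=ctrl.camera(c);np.savez('pics/%s.npz'%c,im=im[c],d=d);p=ctrl.camera_params(c);print(c,p['vertical_fov'],wfc(c)[:3,3].round(3))
    save(c+'0.png',im[c])
    for l,z in zs.items():
        for r in ctrl.place_of(c,l):
            print(c,l,round(r['score'],2),np.round(r['centre']),atz(c,r['centre'],z).round(3))
E
```

```text
pics
top 50.84032674842594 [ 0.356 -0.047  1.149]
top bar_1 0.56 [455. 186.] [ 0.505 -0.482  0.068]
top bar_1 0.55 [264. 145.] [ 0.594 -0.009  0.068]
top bar_1 0.52 [388. 273.] [ 0.288 -0.319  0.068]
top bar_1 0.48 [360. 147.] [ 0.596 -0.248  0.068]
top tray_1 0.95 [382. 320.] [ 0.164 -0.318  0.006]
top tray_1 0.86 [447. 231.] [ 0.394 -0.486  0.006]
top tray_1 0.76 [361. 202.] [ 0.466 -0.262  0.006]
top tray_1 0.69 [271. 194.] [ 0.48  -0.027  0.006]
top nut_hex 0.64 [166. 198.] [0.458 0.239 0.033]
top plain_nut_mid 0.67 [207. 133.] [0.633 0.143 0.015]
top roller 0.66 [153. 121.] [0.664 0.29  0.   ]
top roller 0.22 [205. 134.] [0.633 0.15  0.   ]
top card_stack 0.57 [108. 200.] [0.451 0.397 0.   ]
side 48.750816656492894 [ 0.13  -1.053  0.714]
side bar_1 0.65 [383. 324.] [ 0.527 -0.479  0.068]
side bar_1 0.55 [363. 251.] [ 0.597 -0.243  0.068]
side bar_1 0.52 [328. 205.] [ 0.603 -0.012  0.068]
side bar_1 0.49 [244. 294.] [ 0.286 -0.317  0.068]
side tray_1 0.93 [325. 369.] [ 0.401 -0.5    0.006]
side tray_1 0.83 [321. 283.] [ 0.488 -0.258  0.006]
side tray_1 0.76 [188. 331.] [ 0.164 -0.327  0.006]
side tray_1 0.72 [290. 231.] [ 0.487 -0.022  0.006]
side nut_hex 0.84 [256. 189.] [0.447 0.199 0.033]
side plain_nut_mid 0.53 [318. 196.] [0.633 0.134 0.015]
side roller 0.55 [309. 179.] [0.657 0.283 0.   ]
side roller 0.31 [240. 174.] [0.437 0.383 0.   ]
side card_stack 0.54 [243. 175.] [0.447 0.377 0.   ]
```

View pics/top0.png

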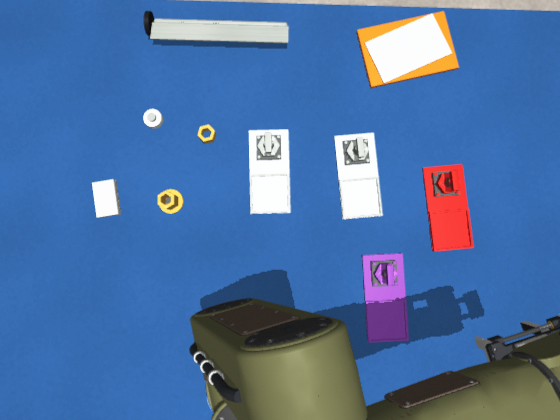

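View pics/side0.png

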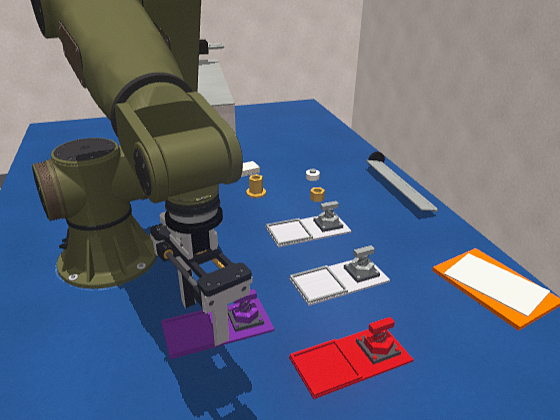

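The two white-plate units are the ones wanted, with crossbars in the top view at (264,145) and (360,147). The look-alikes are purple at (384,272) and red at (448,183). The flanged nut is at (170,201); the plain nut at (207,133) could be mistaken for it. Next I measure from depth and check one crop.

Run:
```python
from h import *
z=np.load('pics/top.npz');im,d=z['im'],z['d']
save('crop1.png',cv2.resize(im[110:225,140:400],None,fx=3,fy=3,interpolation=cv2.INTER_CUBIC))
p,f,W=ray('top');v,u=np.mgrid[:420,:560]
P=np.stack([(u-p['cx'])/f*d,(v-p['cy'])/f*d,d],-1)@W[:3,:3].T+W[:3,3]
def rep(n,c,r,lo,hi):
    m=(np.hypot(P[...,0]-c[0],P[...,1]-c[1])<r)&(P[...,2]>lo)&(P[...,2]<hi)&(d>0)
    q=P[m]; 
    if len(q)<5: print(n,'few');return
    (cx,cy),wh,a=cv2.minAreaRect((q[:,:2]*1000).astype(np.float32))
    w,V=np.linalg.eigh(np.cov(q[:,:2].T)); e=V[:,1]
    print(n,len(q),'mean',q.mean(0).round(4),'rect',round(cx),round(cy),np.round(wh),'pc yaw deg',np.degrees(np.arctan2(e[1],e[0])).round(1),'zmax',q[:,2].max().round(4))
rep('barA',(.594,-.009),.05,.06,.1)
rep('barB',(.596,-.248),.05,.06,.1)
rep('plateA',(.53,-.015),.17,.003,.03)
rep('plateB',(.53,-.25),.17,.003,.03)
rep('nut hex',(.45,.22),.06,.045,.08)
rep('nut flange',(.45,.22),.06,.004,.02)
print(ctrl.get_obs()['eef_rot'],ctrl.camera_params('wrist'))
```

```text
barA 132 mean [ 0.5977 -0.0171  0.0744] rect 599 -16 [48. 17.] pc yaw deg -176.2 zmax 0.0799
barB 158 mean [ 0.5941 -0.2444  0.0736] rect 595 -245 [50. 19.] pc yaw deg -173.5 zmax 0.0797
plateA 2902 mean [ 0.5302 -0.0208  0.0072] rect 532 -17 [332. 327.] pc yaw deg -175.1 zmax 0.03
plateB 2995 mean [ 0.5261 -0.2529  0.0071] rect 531 -248 [335. 324.] pc yaw deg -171.6 zmax 0.03
nut hex 165 mean [0.4521 0.2318 0.0557] rect 452 232 [43. 39.] pc yaw deg 64.7 zmax 0.0627
nut flange 246 mean [0.4487 0.2255 0.0079] rect 441 223 [100.  77.] pc yaw deg 165.9 zmax 0.0192
[ 3.14158820e+00  2.20967757e-05 -1.24099214e+00] {'vertical_fov': 63.16086233988677, 'cx': 273.7341227187148, 'cy': 207.16913468438108, 'mount': array([[ 9.99998130e-01,  3.19440087e-04,  1.90729701e-03,
         2.41012333e-04],
       [-7.88173236e-04,  9.67954575e-01,  2.51124112e-01,
        -7.26494301e-02],
       [-1.76595776e-03, -2.51125146e-01,  9.67953017e-01,
        -1.78874834e-01],
       [ 0.00000000e+00,  0.00000000e+00,  0.00000000e+00,
         1.00000000e+00]])}
```

View pics/crop1.png

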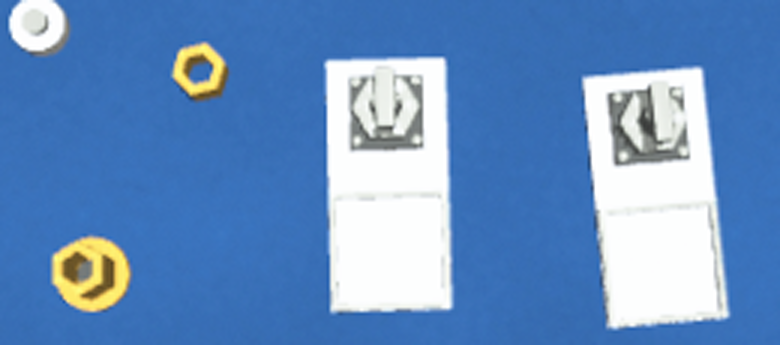

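```bash
python3 -m inch '[-1.04,-4.03,0,0,0,0,1,-1.04,-4.03,0,0,0,0,1,-1.04,-4.03,0,0,0,0,1,-1.04,-4.03,0,0,0,0,1,-1.04,-4.03,0,0,0,0,1,-1.04,-4.03,0,0,0,0,1,-1.04,-4.03,0,0,0,0,1,-1.04,-4.03,0,0,0,0,1,-1.04,-4.03,0,0,0,0,1,-1.04,-4.03,0,0,0,0,1,-1.04,-4.03,0,0,0,0,1,-1.04,-4.03,0,0,0,0,1,0,0,0,0,0,0.108,0.6,0,0,0,0,0,0.108,0.6,0,0,0,0,0,0,0.6,0,0,0,0,0,0,0.6]'
cat >> h.py <<'E'
def cloud(n):
    o=ctrl.get_obs();im,d=ctrl.camera(n);p,f,W=ray(n,o);v,u=np.mgrid[:420,:560]
    P=np.stack([(u-p['cx'])/f*d,(v-p['cy'])/f*d,d],-1)@W[:3,:3].T+W[:3,3];P[d<=0]=9
    return im,P,o
def rep(n,P,c,r,lo,hi):
    m=(np.hypot(P[...,0]-c[0],P[...,1]-c[1])<r)&(P[...,2]>lo)&(P[...,2]<hi);q=P[m]
    if len(q)<5: print(n,'few');return
    (cx,cy),wh,a=cv2.minAreaRect((q[:,:2]*1000).astype(np.float32))
    b=cv2.boxPoints(((cx,cy),wh,a));e=max((b[1]-b[0],b[2]-b[1]),key=np.linalg.norm)
    w,V=np.linalg.eigh(np.cov(q[:,:2].T)); g=V[:,1]
    yw=lambda e:np.degrees(np.arctan2(e[1],e[0]))
    print(n,len(q),'mean',q.mean(0).round(4),'rect',np.round([cx,cy],1),np.round(wh,1),'yaw rect %.1f pc %.1f'%(yw(e),yw(g)),'z 50,95%%',np.percentile(q[:,2],[50,95]).round(4))
E
python3 - <<'E'
from h import *
im,P,o=cloud('wrist');print(o['ee_pos'],o['eef_rot'],o['qpos'].__repr__())
save('w1.png',im);rep('barB',P,(.595,-.245),.045,.071,.085)
rep('plateB',P,(.53,-.25),.2,.0035,.016)
for r in ctrl.place_of('wrist','bar_1'): print(r,atz('wrist',r['centre'],.068,o))
for r in ctrl.place_of('wrist','tray_1'): print(r,atz('wrist',r['centre'],.006,o))
E
```

```text
time_s: 2.7
ee_pos: [0.5952, -0.2458, 0.2055]
eef_rot: [3.142, 0.0, -1.455]
force: [0.0, -0.0, 0.5]
grip_width: 0.058
[ 0.59517126 -0.24575232  0.20546153] [ 3.14159193e+00  1.12826293e-05 -1.45481207e+00] array([-4.48460680e-01,  5.13466377e-01,  1.22406533e+00,  9.27488397e-06,
        1.40406759e+00,  1.00634985e+00])
barB 904 mean [ 0.5978 -0.2464  0.0753] rect [ 596.9 -246.3] [50.  15.7] yaw rect 7.1 pc -172.8 z 50,95%% [0.0753 0.0766]
plateB 16574 mean [ 0.5312 -0.2423  0.0066] rect [ 534.5 -249.4] [219.8 399.8] yaw rect -83.3 pc 86.8 z 50,95%% [0.0056 0.0133]
{'centre': [498.3, 296.9], 'score': 0.96} [ 0.51830877 -0.48793212  0.068     ]
{'centre': [273.7, 193.6], 'score': 0.9} [ 0.59926931 -0.2460977   0.068     ]
{'centre': [78.4, 256.0], 'score': 0.66} [ 0.48373378 -0.02628822  0.006     ]
{'centre': [274.8, 278.9], 'score': 0.56} [ 0.48125489 -0.26135369  0.006     ]
```

View pics/w1.png

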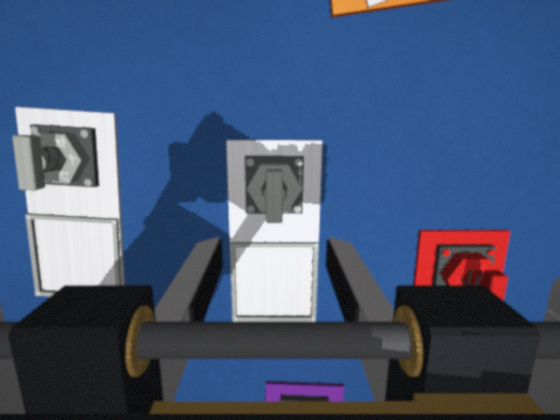

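The wrist view shows crossbar B at (274,195) between the open fingers on its white plate, and red stays to the right. I go down, grip and make a small trial turn; the force sign will show which way it moves.

```bash
python3 -m inch '[0.08,-0.3,3,0,0,0,0.6,0,0,3,0,0,0,0.6,0,0,3,0,0,0,0.6,0,0,3,0,0,0,0.6,0,0,2.5,0,0,0,0.6,0,0,1.15,0,0,0,0.6,0,0,0,0,0,0,0.6,0,0,0,0,0,0,0,0,0,0,0,0,0,0,0,0,0,0,0,0,0,0,0,0,0,0,0,0,0,0,0,0,0,0,0,0,0,0,0,0,0]' 20; python3 -m inch '[0,0,0,0,0,0.15,0,0,0,0,0,0,0.15,0,0,0,0,0,0,0,0]'; python3 -c "
from h import *
print(ctrl.get_obs()['moment'])"
```

```text
time_s: 3.22
ee_pos: [0.5952, -0.2457, 0.2055]
eef_rot: [-3.142, 0.0, -1.756]
force: [-0.9, -0.2, 0.0]
grip_width: 0.03
[0.00530159 0.02058692 0.00543169]$: bad value
```

The first call was refused because I miscounted the zeros, so the turn happened in the air. I undo it and repeat.

```bash
python3 -m inch '[0.08,-0.3,0,0,0,-0.146,0.6, 0,0,0,0,0,-0.146,0.6, 0,0,3,0,0,0,0.6, 0,0,3,0,0,0,0.6, 0,0,3,0,0,0,0.6, 0,0,3,0,0,0,0.6, 0,0,2.5,0,0,0,0.6, 0,0,1.15,0,0,0,0.6, 0,0,0,0,0,0,0.6]' 20 && python3 -m inch '[0,0,0,0,0,0,0, 0,0,0,0,0,0,0, 0,0,0,0,0,0,0, 0,0,0,0,0,0,0, 0,0,0,0,0,0,0]' 20
```

```text
time_s: 4.35
ee_pos: [0.5979, -0.247, 0.0487]
eef_rot: [3.141, 0.0, -1.463]
force: [0.3, 0.6, -0.3]
grip_width: 0.0565
time_s: 4.97
ee_pos: [0.5981, -0.2459, 0.0493]
eef_rot: [3.141, 0.002, -1.465]
force: [-1.0, 7.2, 4.1]
grip_width: 0.0204
```

```bash
python3 -m inch '[0,0,0,0,0,0,0, 0,0,0,0,0,0,0]' 20 && python3 -m inch '[0,0,0,0,0,0.15,0, 0,0,0,0,0,0.15,0, 0,0,0,0,0,0,0]' 20
```

```text
time_s: 5.22
ee_pos: [0.5981, -0.2459, 0.0492]
eef_rot: [3.141, 0.002, -1.465]
force: [-1.2, 8.2, 4.3]
grip_width: 0.0203
time_s: 5.6
ee_pos: [0.5977, -0.2461, 0.047]
eef_rot: [3.14, 0.001, -1.767]
force: [5.8, 2.4, -15.5]
grip_width: 0.0203
```

The arm is pulled down at −15 N, so this spindle is sinking (right-hand). I follow it down for the rest of the turn.

```bash
python3 -m inch '[0,0,0.2,0,0,0.15,0, 0,0,0.2,0,0,0.15,0, 0,0,0.2,0,0,0.15,0, 0,0,0.2,0,0,0.15,0, 0,0,0.2,0,0,0.15,0, 0,0,0,0,0,0,0, 0,0,0,0,0,0,0]' 20; python3 -c "
from h import *
print(ctrl.get_obs()['moment'])"
python3 -m inch '[0,0,0,0,0,0,0.6, 0,0,0,0,0,0,0.6, 0,0,0,0,0,0,0.6, 0,0,-4,0,0,0,0.6, 0,0,-5,0,0,0,0.6, 0,0,-6,0,0,0,0.6, 0,0,0,0,0,0,0.6, 0,0,0,0,0,0,0.6]'
python3 - <<'E'
from h import *
im,P,o=cloud('wrist');print(o['eef_rot'])
save('w2.png',im);rep('barB',P,(.597,-.246),.045,.056,.085)
im,P,o=cloud('top');rep('barB top',P,(.597,-.246),.045,.056,.085)
E
```

```text
time_s: 6.48
ee_pos: [0.5976, -0.2468, 0.0391]
eef_rot: [3.141, -0.001, -2.514]
force: [-5.1, 2.1, 4.0]
grip_width: 0.0202
[ 0.48755293  1.07141373 -0.17992131]
time_s: 7.48
ee_pos: [0.5978, -0.2469, 0.1882]
eef_rot: [3.141, -0.0, -2.515]
force: [0.2, -0.1, -0.7]
grip_width: 0.0565
[ 3.14090720e+00 -3.74831143e-04 -2.51489753e+00]
barB 947 mean [ 0.5979 -0.2473  0.065 ] rect [ 597.2 -246.5] [15.7 49.5] yaw rect -54.4 pc 125.2 z 50,95%% [0.0651 0.0663]
barB top few
```

View pics/w2.png

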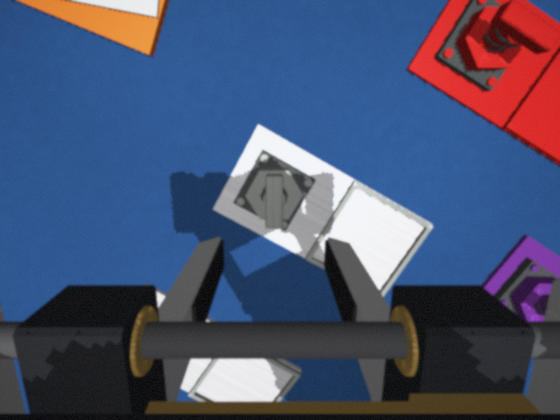

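B turned 61° and sank 10 mm (top 76→66 mm), with the bar now at (274,200) in the view. It is right-hand, so A should be the left-hand one. Next, A.

```bash
python3 -m inch '[-2.7,3.72,0,0,0,0,0.6, -2.7,3.72,0,0,0,0,0.6, -2.7,3.72,0,0,0,0,0.6, -2.7,3.72,0,0,0,0,0.6, -2.7,3.72,0,0,0,0,0.6, 0,0,0,0,0,-0.18,0.6, 0,0,0,0,0,-0.18,0.6, 0,0,0,0,0,-0.18,0.6, 0,0,0,0,0,-0.18,0.6, 0,0,0,0,0,-0.18,0.6, 0,0,0,0,0,-0.18,0.6, 0,0,0,0,0,-0.18,0.6, 0,0,0,0,0,-0.18,0.6, 0,0,0,0,0,-0.18,0.6, 0,0,0,0,0,-0.18,0.6, 0,0,0,0,0,-0.18,0.6, 0,0,0,0,0,-0.18,0.6, 0,0,0,0,0,-0.18,0.6, 0,0,0,0,0,-0.18,0.6]' && python3 -m inch '[0,0,0,0,0,-0.18,0.6, 0,0,0,0,0,-0.18,0.6, 0,0,0,0,0,-0.18,0.6, 0,0,0,0,0,-0.18,0.6, 0,0,0,0,0,-0.18,0.6, 0,0,0,0,0,-0.18,0.6, 0,0,0,0,0,-0.18,0.6, 0,0,0,0,0,-0.18,0.6, 0,0,0,0,0,-0.18,0.6, 0,0,0,0,0,0,0.6]'
python3 - <<'E'
from h import *
im,P,o=cloud('wrist');print(o['qpos'])
save('w3.png',im);rep('barA',P,(.598,-.016),.045,.071,.085)
E
```

```text
time_s: 9.95
ee_pos: [0.5979, -0.0172, 0.1875]
eef_rot: [-3.141, 0.002, 0.011]
force: [-0.2, 0.3, -0.7]
grip_width: 0.056
time_s: 11.2
ee_pos: [0.598, -0.0172, 0.1878]
eef_rot: [-3.14, -0.0, 1.624]
force: [0.1, 0.0, 0.8]
grip_width: 0.0566
[-8.98911577e-02  4.22442493e-01  1.39681742e+00 -4.65052101e-07
  1.32422372e+00 -1.71379995e+00]
barA 982 mean [ 0.6016 -0.0178  0.0757] rect [602.3 -17.9] [49.6 15.3] yaw rect 3.4 pc -176.9 z 50,95%% [0.0757 0.0769]
```

```bash
python3 -m inch '[0,0.25,3,0,0,0,0.6, 0,0,3,0,0,0,0.6, 0,0,3,0,0,0,0.6, 0,0,3,0,0,0,0.6, 0,0,1.9,0,0,0,0.6, 0,0,0,0,0,0,0.6, 0,0,0,0,0,0,0, 0,0,0,0,0,0,0, 0,0,0,0,0,0,0, 0,0,0,0,0,0,0, 0,0,0,0,0,0,0, 0,0,0,0,0,0,0]' 20 && python3 -m inch '[0,0,0,0,0,0.15,0, 0,0,0,0,0,0.15,0, 0,0,0,0,0,0,0]' 20
```

```text
time_s: 12.75
ee_pos: [0.601, -0.0169, 0.0502]
eef_rot: [3.141, -0.0, 1.625]
force: [-0.7, 1.4, 3.6]
grip_width: 0.0204
time_s: 13.12
ee_pos: [0.6019, -0.0169, 0.0518]
eef_rot: [3.138, -0.001, 1.323]
force: [-1.4, 2.2, 14.6]
grip_width: 0.0199
```

Force is now +14.6 N upward, so A rises and is left-hand. I finish the turn, following it up.

```bash
python3 -m inch '[0,0,-0.2,0,0,0.15,0, 0,0,-0.2,0,0,0.15,0, 0,0,-0.2,0,0,0.15,0, 0,0,-0.2,0,0,0.15,0, 0,0,-0.2,0,0,0.147,0, 0,0,0,0,0,0,0, 0,0,0,0,0,0,0]' 20
python3 -m inch '[0,0,0,0,0,0,0.6, 0,0,0,0,0,0,0.6, 0,0,0,0,0,0,0.6, 0,0,0,0,0,0,0.6, 0,0,-4,0,0,0,0.6, 0,0,-5,0,0,0,0.6, 0,0,-5,0,0,0,0.6, 0,0,0,0,0,0,0.6, 0,0,0,0,0,0,0.6]'
python3 - <<'E'
from h import *
im,P,o=cloud('wrist');print(o['eef_rot'])
save('w4.png',im);rep('barA',P,(.600,-.017),.045,.071,.095)
m=(np.abs(P[...,2]-.0785)<0);
for r in ctrl.place_of('wrist','tray_1'): print(r,atz('wrist',r['centre'],.006,o))
im,P,o=cloud('top');save('t2.png',im);rep('barB',P,(.598,-.246),.04,.056,.085);rep('barA',P,(.6,-.017),.045,.071,.095)
for r in ctrl.place_of('top','tray_1'): print(r,atz('top',r['centre'],.006,o))
E
```

```text
time_s: 14.0
ee_pos: [0.6017, -0.0167, 0.0597]
eef_rot: [3.141, -0.002, 0.578]
force: [7.5, 4.0, -6.1]
grip_width: 0.0201
time_s: 15.12
ee_pos: [0.6005, -0.017, 0.1991]
eef_rot: [-3.141, 0.001, 0.578]
force: [0.3, 0.4, -0.4]
grip_width: 0.056
[-3.14099915e+00  7.90621572e-04  5.78000128e-01]
barA 1028 mean [ 0.6013 -0.0164  0.0844] rect [602.5 -17.7] [21.4 50. ] yaw rect -53.3 pc 127.1 z 50,95%% [0.085  0.0862]
{'centre': [80.6, 297.4], 'score': 0.89} [ 0.47989576 -0.26020992  0.006     ]
{'centre': [181.5, 132.3], 'score': 0.79} [ 0.48648226 -0.02262217  0.006     ]
barB 133 mean [ 0.5946 -0.2448  0.0646] rect [ 595.  -245.2] [16.1 49.7] yaw rect -54.8 pc 125.7 z 50,95%% [0.0646 0.0681]
barA few
{'centre': [384.5, 319.3], 'score': 0.66} [ 0.16628528 -0.32591454  0.006     ]
{'centre': [362.4, 199.5], 'score': 0.6} [ 0.47106108 -0.26587565  0.006     ]
{'centre': [450.1, 229.7], 'score': 0.55} [ 0.3988798 -0.4942162  0.006    ]
```

View pics/w4.png

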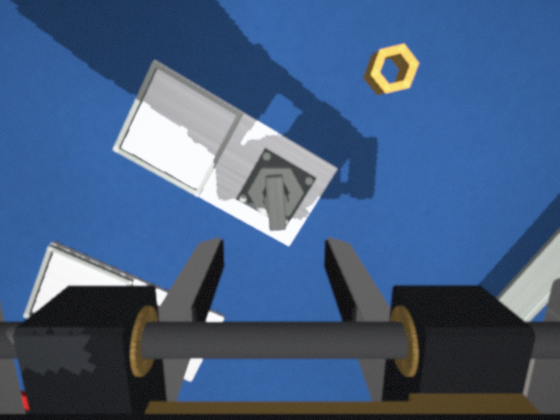

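```bash
python3 - <<'E'
from h import *
im,P,o=cloud('wrist');rep('barA',P,(.600,-.017),.045,.083,.095)
E
python3 -m inch '[0.2,-4.83,0,0,0,0,0.6, 0.2,-4.83,0,0,0,0,0.7, 0.2,-4.83,0,0,0,0,0.7, 0.2,-4.83,0,0,0,0,0.7, 0.2,-4.83,0,0,0,0,0.7, 0.2,-4.83,0,0,0,0,0.7, 0,0,0,0,0,0,0.7, 0,0,0,0,0,0,0.7]'
python3 - <<'E'
from h import *
im,P,o=cloud('wrist');save('w5.png',im[:330]);print(o['qpos'])
rep('hex',P,(.452,.229),.06,.054,.07);rep('flange',P,(.45,.23),.06,.0055,.011)
q=P[(np.hypot(P[...,0]-.452,P[...,1]-.229)<.06)&(P[...,2]>.054)&(P[...,2]<.07)][:,:2]
t=np.arange(0,60)
for k in [np.ptp(q@[np.cos(a),np.sin(a)]) for a in np.radians(np.arange(0,180,6))]: print(round(k*1000,1),end=' ')
# hexagon best: min sum of extents over 3 directions
e=[sum(np.ptp(q@[np.cos(a+j*np.pi/3),np.sin(a+j*np.pi/3)]) for j in range(3))*1000/3 for a in np.radians(t)]
print('\nflat normal deg',t[np.argmin(e)],min(e),max(e))
c=cv2.minEnclosingCircle((q*1000).astype(np.float32));print(c)
for l,z in(('nut_hex',.033),('plain_nut_mid',.015),('flanged_nut',0)):
  for r in ctrl.place_of('wrist',l): print(l,r,atz('wrist',r['centre'],z,o))
E
```

```text
barA 955 mean [ 0.6017 -0.0171  0.085 ] rect [602.2 -17.7] [15.9 49.8] yaw rect -52.8 pc 127.1 z 50,95%% [0.085  0.0862]
time_s: 16.38
ee_pos: [0.4527, 0.2319, 0.1997]
eef_rot: [3.141, 0.0, 0.578]
force: [0.8, 0.2, -0.2]
grip_width: 0.0657
[ 4.01539045e-01  2.12919978e-01  1.64382376e+00 -1.67422095e-04
  1.28520361e+00 -1.76684096e-01]
hex 941 mean [0.4544 0.2329 0.0578] rect [454.4 232.6] [39.2 45.9] yaw rect -55.2 pc 123.6 z 50,95%% [0.0578 0.059 ]
flange 1203 mean [0.45   0.2393 0.008 ] rect [451.9 236.9] [62.2 52. ] yaw rect 34.6 pc -145.1 z 50,95%% [0.008  0.0096]
45.6 45.6 45.1 44.1 42.6 40.7 39.6 41.6 43.2 44.3 45.0 45.1 44.7 43.9 42.6 41.1 41.2 42.8 44.3 45.3 45.8 45.8 45.3 44.4 42.9 41.0 40.8 42.6 44.1 45.1 
flat normal deg 34 39.98858986719757 45.536275431892705
((454.49322509765625, 232.71768188476562), 22.938400268554688)
nut_hex {'centre': [277.7, 190.7], 'score': 0.82} [0.45611491 0.23377193 0.033     ]
plain_nut_mid {'centre': [360.3, 324.4], 'score': 0.67} [0.63301125 0.14729746 0.015     ]
flanged_nut {'centre': [274.5, 186.7], 'score': 0.66} [0.45476266 0.22999669 0.        ]
```

View pics/w5.png

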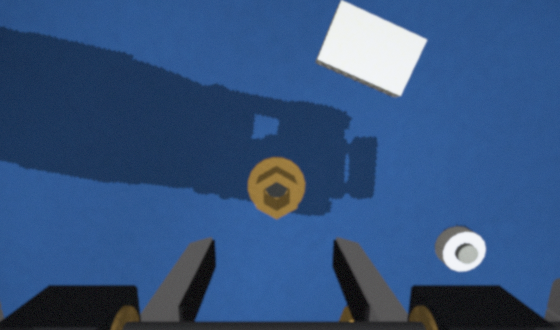

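The view shows the flanged nut at (276,188), the roller at (461,250) and the cards at (372,47). However, bar A turned only 56° (it slipped in the pads), so before touching the nut I go back and add the missing 4°.

```bash
python3 -m inch '[-0.19,4.83,0,0,0,0,0.5, -0.19,4.83,0,0,0,0,0.5, -0.19,4.83,0,0,0,0,0.5, -0.19,4.83,0,0,0,0,0.5, -0.19,4.83,0,0,0,0,0.5, -0.19,4.83,0,0,0,-0.07,0.5, 0,0,0,0,0,0,0.5, 0,0,4,0,0,0,0.5, 0,0,4,0,0,0,0.5, 0,0,4,0,0,0,0.5, 0,0,2.05,0,0,0,0.5, 0,0,0,0,0,0,0.5, 0,0,0,0,0,0,0, 0,0,0,0,0,0,0, 0,0,0,0,0,0,0, 0,0,0,0,0,0,0, 0,0,0,0,0,0,0, 0,0,0,0,0,0,0]' 35 && python3 -m inch '[0,0,-0.04,0,0,0.045,0, 0,0,-0.04,0,0,0.045,0, 0,0,0,0,0,0,0, 0,0,0,0,0,0,0]' 35 && python3 -m inch '[0,0,0,0,0,0,0.6, 0,0,0,0,0,0,0.6, 0,0,0,0,0,0,0.6, 0,0,0,0,0,0,0.6, 0,0,-4,0,0,0,0.6, 0,0,-5,0,0,0,0.6, 0,0,-5,0,0,0,0.6, 0,0,0,0,0,0,0.6, 0,0,0,0,0,0,0.6]'
python3 - <<'E'
from h import *
im,P,o=cloud('wrist');rep('barA',P,(.600,-.017),.045,.083,.095);print(o['eef_rot'])
E
```

```text
time_s: 18.82
ee_pos: [0.6019, -0.0166, 0.0602]
eef_rot: [3.141, -0.001, 0.648]
force: [1.7, 2.8, 6.9]
grip_width: 0.0201
time_s: 19.32
ee_pos: [0.6019, -0.0166, 0.0609]
eef_rot: [3.141, -0.001, 0.559]
force: [2.1, 2.1, 5.7]
grip_width: 0.0198
time_s: 20.45
ee_pos: [0.601, -0.0167, 0.1994]
eef_rot: [-3.141, 0.001, 0.558]
force: [-0.1, -0.5, -0.3]
grip_width: 0.0564
barA 965 mean [ 0.6017 -0.0172  0.0857] rect [602.2 -18.2] [15.3 50. ] yaw rect -57.6 pc 122.5 z 50,95%% [0.0857 0.087 ]
[-3.14097048e+00  8.65671766e-04  5.57964672e-01]
```

A is now turned 61° and risen 10 mm. Next is the nut.

```bash
python3 -m inch '[0.12,-4.83,0,0,0,0,0.7, 0.12,-4.83,0,0,0,0,0.7, 0.12,-4.83,0,0,0,0,0.7, 0.12,-4.83,0,0,0,0,0.7, 0.12,-4.83,0,0,0,0,0.7, 0.12,-4.83,0,0,0,-0.035,0.7, 0,0,4,0,0,0,0.7, 0,0,4,0,0,0,0.7, 0,0,4,0,0,0,0.7, 0,0,4,0,0,0,0.7, 0,0,1.95,0,0,0,0.7, 0,0,0,0,0,0,0.7, 0,0,0,0,0,0,0, 0,0,0,0,0,0,0, 0,0,0,0,0,0,0, 0,0,0,0,0,0,0, 0,0,0,0,0,0,0, 0,0,0,0,0,0,0]' 40 && python3 -m inch '[0,0,-2,0,0,0,0, 0,0,-3,0,0,0,0, 0,0,-3,0,0,0,0, 0,0,0,0,0,0,0, 0,0,0,0,0,0,0]'
python3 - <<'E'
from h import *
z=0.006
im,P,o=cloud('wrist');save('w6.png',im[:330]);print(ctrl.get_obs()['qpos'])
E
```

```text
time_s: 22.75
ee_pos: [0.4543, 0.2331, 0.0214]
eef_rot: [3.141, -0.001, 0.593]
force: [-1.4, -0.9, 6.0]
grip_width: 0.0397
time_s: 23.38
ee_pos: [0.4533, 0.2326, 0.0993]
eef_rot: [-3.141, 0.002, 0.593]
force: [-0.1, -0.7, -4.1]
grip_width: 0.0399
[ 4.02271588e-01  3.29579242e-01  1.74759582e+00 -2.82308761e-05
  1.06693565e+00 -1.90731041e-01]
```

View pics/w6.png

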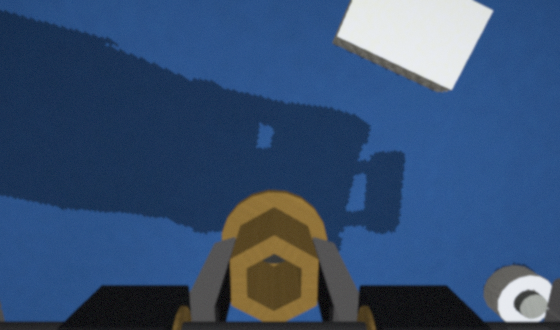

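The nut is held level with its flange free. I fix the tray centre from its corners in w4: (155,62), (115,150), (199,194), (240,112).

```bash
python3 - <<'E'
from h import *
o=dict(ee_pos=[.6005,-.017,.1991],eef_rot=[-3.141,.0008,.578])
q=np.array([atz('wrist',p,.012,o) for p in [(155,62),(115,150),(199,194),(240,112)]]);print(q.round(4),q.mean(0).round(4))
E
python3 -m inch '[-1.99,3.83,0,0,0,0,0, -1.99,3.83,0,0,0,0,0, -1.99,3.83,0,0,0,0,0, -1.99,3.83,0,0,0,0,0, -1.99,3.83,0,0,0,0,0, -1.99,3.83,0,0,0,0,0, 0,0,0,0,0,0,0, 0,0,0,0,0,0,0]'
python3 - <<'E'
from h import *
im,P,o=cloud('wrist');save('w7.png',im[:330])
E
```

```text
[[ 0.4321  0.0239  0.012 ]
 [ 0.4376 -0.0762  0.012 ]
 [ 0.5361 -0.0689  0.012 ]
 [ 0.5282  0.0294  0.012 ]] [ 0.4835 -0.0229  0.012 ]
time_s: 24.42
ee_pos: [0.4829, -0.0241, 0.0998]
eef_rot: [-3.14, 0.001, 0.593]
force: [-0.4, 0.1, -4.1]
grip_width: 0.04
```

View pics/w7.png

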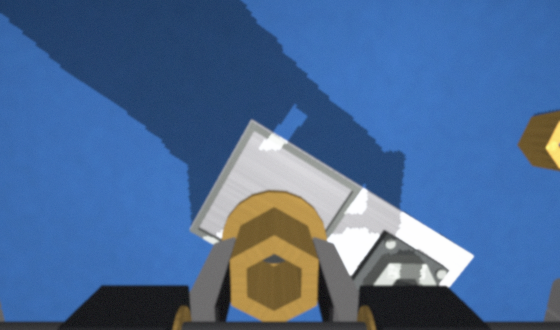

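The tray centre agrees at about (0.483, −0.024). In the view the tray lies around the nut, with corners at (253,122), (192,230) and (357,190). I lower the nut.

```bash
python3 -m inch '[0,0,2.5,0,0,0,0, 0,0,2.5,0,0,0,0, 0,0,1.2,0,0,0,0, 0,0,0.5,0,0,0,0, 0,0,0.3,0,0,0,0, 0,0,0,0,0,0,0, 0,0,0,0,0,0,0]' && python3 -m inch '[0,0,0.12,0,0,0,0, 0,0,0.12,0,0,0,0, 0,0,0,0,0,0,0, 0,0,0,0,0,0,0]'
```

```text
time_s: 25.35
ee_pos: [0.4837, -0.0244, 0.0312]
eef_rot: [3.141, -0.001, 0.593]
force: [-0.7, -0.3, -4.3]
grip_width: 0.0399
time_s: 25.85
ee_pos: [0.4834, -0.0243, 0.0283]
eef_rot: [-3.142, -0.0, 0.593]
force: [-0.7, 0.1, -4.8]
grip_width: 0.0397
```

```bash
python3 -m inch '[0,0,0.06,0,0,0,0, 0,0,0.06,0,0,0,0, 0,0,0,0,0,0,0, 0,0,0,0,0,0,0]'
```

```text
time_s: 26.35
ee_pos: [0.4834, -0.0244, 0.0274]
eef_rot: [3.141, -0.0, 0.593]
force: [-4.3, -0.1, 5.3]
grip_width: 0.0397
```

The nut is in contact with the floor. I release and retreat.

```bash
python3 -m inch '[0,0,0,0,0,0,0.65, 0,0,0,0,0,0,0.65, 0,0,0,0,0,0,0.65, 0,0,0,0,0,0,0.65, 0,0,0,0,0,0,0.65, 0,0,-3,0,0,0,0.65, 0,0,-4,0,0,0,0.65, 0,0,-5,0,0,0,0.65, 0,0,-5,0,0,0,0.65, 0,0,0,0,0,0,0.65, 0,0,0,0,0,0,0.65]'
python3 - <<'E'
from h import *
im,P,o=cloud('wrist');save('w8.png',im[:330])
rep('hex',P,(.4834,-.0244),.04,.055,.08);rep('barA',P,(.601,-.017),.04,.083,.095)
im,P,o=cloud('top');rep('barB',P,(.598,-.246),.04,.058,.085);rep('plain',P,(.633,.145),.04,.02,.04);rep('cards',P,(.45,.38),.08,.015,.03);rep('roller',P,(.66,.28),.04,.02,.04)
E
```

```text
time_s: 27.72
ee_pos: [0.483, -0.0243, 0.1963]
eef_rot: [-3.141, 0.001, 0.593]
force: [0.8, 0.1, -0.1]
grip_width: 0.0608
hex 1074 mean [ 0.4832 -0.0245  0.0633] rect [483.4 -24.9] [39.7 45.7] yaw rect -56.4 pc 119.9 z 50,95%% [0.0638 0.065 ]
barA 783 mean [ 0.6    -0.0146  0.0859] rect [601.6 -17.6] [16.2 49.6] yaw rect -57.0 pc 126.8 z 50,95%% [0.0859 0.0872]
barB 133 mean [ 0.5947 -0.245   0.0645] rect [ 594.9 -245.4] [16.4 50. ] yaw rect -54.7 pc 126.2 z 50,95%% [0.0649 0.0676]
plain 151 mean [0.6291 0.1442 0.0282] rect [629.1 144.6] [44.4 38.7] yaw rect 46.3 pc -137.9 z 50,95%% [0.0287 0.0323]
cards 784 mean [0.454  0.3971 0.0206] rect [454.4 398.1] [91.2 58.6] yaw rect 11.4 pc -168.0 z 50,95%% [0.0206 0.0243]
roller 189 mean [0.6661 0.2877 0.0242] rect [667.3 288.1] [45.7 44.5] yaw rect 36.0 pc 78.3 z 50,95%% [0.0232 0.0306]
```

View pics/w8.png

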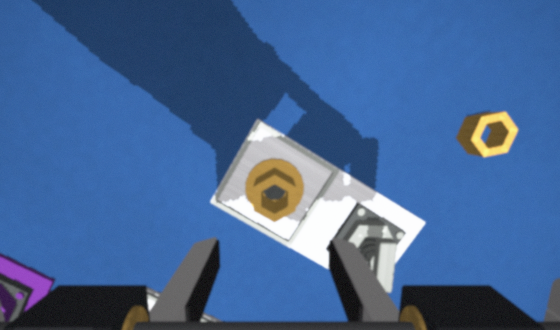

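The nut stands upright in the middle of the tray at (275,188), top at 64 mm, and the gripper is clear.

```bash
python3 -c "
from station import ctrl
print(ctrl.hand_in())"
```

```text
the job is handed in; nothing more can be done
None
```

I tried both spindles, stood the flanged nut in the left-hand spindle's tray, and handed the job in at about 28 s of the 64 s allowed. No verdict came back.

- **Right-hand spindle** (white plate nearer the red look-alike): turned about 61° clockwise, and it sank 10 mm.
- **Left-hand spindle** (white plate nearer the nuts): the first turn slipped in the pads and stopped at 56°. I gripped it again before touching the nut and brought it to about 61°. It rose 10 mm.
- **Flanged nut:** it stands upright on its flange, released, within about 2 mm of the tray centre. Its top is 64 mm above the table, as expected on the 6 mm floor, and the gripper is well clear of it.
- **Bystanders:** in the last pictures the plain nut, roller and cards are within about 5 mm of where I first found them, about the accuracy of the cameras. I never moved the arm near them.

**Checks that failed or disagreed:**
- One move was refused because I miscounted its numbers, so the next turn happened in the air above the right-hand spindle. I undid it, and nothing was touched.
- The gripper read about 20 mm on the 16 mm bars. I could not explain this, but the measured turns were right.

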